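# Change over the label rewinder and hold its brake open

## Task

The rewinder is to be readied for its next roll: slide the finished off-white label roll (orange core) up off the spindle and set it down flat in the blue tray, letting go of it there without dropping it. Then tip the red safety catch right over to its open side, and only after that pull the yellow bar of the brake lever up to its stop. Finish while still holding the lever up there, since the brake springs back on when it is let go, and leave everything else on the bench where it is.

Things in the scene. Friction and masses are not known exactly. Their poses are not given: they have to be found in the camera images.
- rewinder: Label rewinder fixed to the bench: cream housing 200 mm (its x) by 300 mm (its y), its flat top 60 mm above the bench. Origin at the centre of its underside; its front faces its own -x, roughly the robot; z up. The spindle stands on its right-hand half (its -y), the brake lever with the safety catch on its left-hand half (its +y). Its place and yaw (about +-14 degrees) vary.
- spindle_tip (a point): Top of the upright steel spindle (19 mm diameter), 128 mm above the bench, at (10, -85) mm in the rewinder's x, y. The spindle rises 60 mm from an aluminium platter (96 mm diameter, 8 mm thick) whose top is 68 mm above the bench.
- label_roll: The finished label roll: a rigid wound ring, off-white with an orange core, outer diameter 60 mm, bore 26 mm, height 44 mm, about 120 g. At the start it sits loosely on the platter around the spindle, which sticks out 16 mm above it. Origin at the centre of its underside, z along its bore.
- tray: Blue open tray fixed to the bench, 170 x 170 mm outside, walls 5 mm thick and 30 mm high, inner floor 5 mm above the bench. Origin at the centre of its underside. It lies to the left or to the right of the rewinder.
- safety_catch (a joint): Angle of the red safety catch: 0 upright, locking the lever (a hook lies over the lever's stem, so that it cannot rise); grows as the catch is tipped sideways towards the rewinder's +y; 1.2 is its open stop. It starts between 0 and 0.1. Light friction keeps it where it is near upright; beyond about 0.7 it falls open by its own weight. About 0.3 N at the tab moves it.
- catch_hinge (a point): Pivot of the catch, fixed on the rewinder at (0, 75, 80) mm in its frame; the catch turns about the rewinder's x axis through this point.
- catch_tab (a point): Middle of the top edge of the catch's upright red tab, 85 mm from the pivot, so 165 mm above the bench when shut; it moves with the catch. The tab is 8 mm thick (rewinder's y) and 26 mm wide (rewinder's x) and is free on both sides from 118 to 165 mm above the bench; the lever's stem under the hook tops out at 106 mm.
- brake_lever (a joint): Angle of the brake lever: 0 down (brake on), grows as the bar end is pulled up, stop at 0.5 rad (brake fully released). A spring pulls it back down as soon as it is let go; holding the bar up takes about 3 N at the bottom to 7.5 N at the stop.
- lever_hinge (a point): Pivot of the brake lever, fixed on the rewinder at (70, 75, 100) mm in its frame; the lever turns about the rewinder's y axis, and its steel stem (14 mm wide, 12 mm thick) runs 170 mm from here towards the rewinder's -x.
- lever_bar (a point): Grip point on the lever's round yellow cross bar (16 mm diameter, axis along the rewinder's y), 170 mm from the pivot. The bar runs from 10 mm on the +y side of the stem's centre line to 90 mm on its -y side; this point, on its axis, is 50 mm to the -y side. 100 mm above the bench when down, 181 mm at the stop; moves with the lever. 32 mm of free air between bar and housing.
- tip_box: Pipette-tip box, clear with a green lid, 87 x 122 x 62 mm. Origin at the centre of its underside. Leave alone.
- spare_roll: Spare label roll, BLUE with a cardboard core, 60 mm diameter, 44 mm high, standing flat on the bench. Origin at the centre of its underside. Not the one wanted; leave alone.
- beaker: Glass beaker, 70 mm diameter, 90 mm high. Origin at the centre of its underside. Leave alone.
- reagent_bottle: Amber bottle, 64 mm diameter, 150 mm high, behind the rewinder. Origin at the centre of its underside. Leave alone.
- jar: Jar, 68 mm diameter, 80 mm high, behind the rewinder. Origin at the centre of its underside. Leave alone.
- empty_core: Empty cardboard core standing upright, 33 mm diameter, 44 mm high, behind the rewinder. Origin at the centre of its underside. Leave alone.
There are look-alikes about, which are no part of the job. Several things have the shape of the tray; the one meant has the colours described above. Several things have the shape of the label_roll; the one meant has the colours described above.

How it is judged:
On the way, in this order (a step that is already met when the one before it is completed fails the run):
1. the finished roll lies flat on the tray's floor, let go, with the lever still down (x of label_roll in the frame of tray between -0.052 and 0.052 m and y of label_roll in the frame of tray between -0.052 and 0.052 m and z of label_roll in the frame of tray below 0.012 m and angle between label_roll's own z axis and vertical below 0.15 rad and contact force between the fingers and label_roll below 0.1 N and value of joint brake_lever below 0.12 rad), for 0.2 s.
2. the safety catch is tipped open while the lever is still down (value of joint safety_catch above 0.8 rad and value of joint brake_lever below 0.12 rad), for 0.2 s.
3. the brake lever is pulled up to its stop (value of joint brake_lever above 0.42 rad), for 0.3 s.
At the end, for the whole second after the job is handed in: Fingers hold the lever's bar (over 1 N) at 0.42 rad or more (stop 0.5); catch open beyond 0.8 rad; roll at rest, let go, flat (0.15 rad) on the tray's floor (underside within 12 mm of the tray's underside), centre within 52 mm of the tray's centre along each tray axis (value of joint brake_lever above 0.42 rad and contact force between the fingers and brake_lever_c1 above 1 N and value of joint safety_catch above 0.8 rad and linear speed of label_roll below 0.03 m/s and x of label_roll in the frame of tray between -0.052 and 0.052 m and y of label_roll in the frame of tray between -0.052 and 0.052 m and z of label_roll in the frame of tray below 0.012 m and angle between label_roll's own z axis and vertical below 0.15 rad and contact force between the fingers and label_roll below 0.1 N); the arm keeps its last pose, push and grip.
It fails at once if the lever is forced up (beyond 0.2 rad) while the catch is not open (below 0.5 rad) (value of joint brake_lever above 0.2 rad and value of joint safety_catch below 0.5 rad).
It fails at once if the finished roll is dropped or thrown (faster than 0.8 m/s with no finger on it) (linear speed of label_roll above 0.8 m/s and contact force between the fingers and label_roll below 0.05 N).
It fails at once if a bystander is moved by more than 30 mm or knocked over (distance of any of tip_box, spare_roll, beaker, reagent_bottle, jar, empty_core from where it was at the start of the episode above 0.03 m or angle between any of tip_box, spare_roll, beaker, reagent_bottle, jar, empty_core's own z axis and vertical above 0.5 rad).
It also fails if it takes over 66 s, if anything falls off the work surface, if the arm or the gripper's body presses on something with over 40 N, if the wrist force passes 120 N, or if a joint passes its speed limit or range.

## Robot

A 7-joint arm with a two-finger parallel gripper is mounted at the origin on the work surface. World frame = base frame: x ahead of the robot, y to its left, z up, the work surface at z = 0. Lengths are in m, angles in rad, forces in N, time in s.
With the tool pointing down it reaches from about 0.425 to 0.925 m from the base axis. Payload 6.8 kg.
Tool frame: the origin (TCP) lies at the very end of the fingers, on their centre line; the grasp point (between the pads) lies 19 mm behind it; z points along the fingers, y is the direction in which the jaws open and shut (so a half turn about z gives the same grasp; the last joint's range is limited). The gripper opens to 85 mm and grips with 20 to 120 N. Pads are 22 mm wide; open, the fingers measure 114 mm over their backs; the gripper's body (76 mm by 85 mm) begins 54 mm behind the grasp point. The pads swing forward as they close: fully open they stand 13 mm farther back than shut.
Start: joints at [1.238, 0.477, 0.022, 1.555, -0.011, 1.109, -0.083], TCP at [0.15, -0.658, 0.231] pointing down, gripper open.
Joint ranges: [-2.96, 2.96], [-0.34, 2.1], [-1.41, 1.46], [0.24, 2.44], [-1.37, 4.51], [0.17, 1.92], [-2.96, 2.96]. Speed limits (rad/s): [2.39, 2.39, 3.14, 3.14, 3.14, 3.14, 3.14].

## Interface

Orientations are given as a rotation vector (axis times angle).
In Python, from bench import monitor, viewer, job gives the robot as it stands. The module is installed in compiled form; this text tells all that it offers.
- The arm moves only by the tool drive_tool, never from a script. Its argument "commands" is a list of rows, each an object with "linear": the shift along the tool's x, y, z in m, a list of three; "dr": the turn, a rotation vector about the tool's x, y, z in degrees, a list of three; "jaw": the closure, from 0 (fully open) to 1 (shut). A call has 1 to 8 rows; each row shifts and turns the pose as measured when the row begins, along the tool's axes as they then stand; what a row does not reach is not made up. A row lasts 1/8 s, in which the tool goes at most 62.5 mm and 10.7 degrees, less where a joint would pass 70% of its speed; a pose out of reach is approached as far as the arm can. A call is refused whole if a number of a shift passes 0.0625 or a number of a turn 10.7, either way. A call with a gripper value outside its range is refused whole. The fingers move at their own pace and stop on an object; "force" is the grip in N (left out, the last holds). Time passes only in rows, so rows that do not move let the fingers close. It gives the time, the measured TCP pose, the force and the opening at its end, in the units of the state.
- monitor.get_obs(): the state, without advancing time (a new reading comes with each control period).
- viewer.grab_frame(name): name is "scene" or "side" or "wrist"; returns the picture (420x560x3 uint8, red, green, blue); there is no depth.
- viewer.calibration(name): a dict with "K" (3x3 intrinsics, pixels), "R" (3x3) and "t" (3): a world point X has camera coordinates R X + t. Camera axes: x right, y down, z forward; pixel columns grow to the right and rows downward; lengths in m; the calibration is good to about 2 mm. The wrist camera is an equidistant fisheye: a pixel r from the principal point sees the ray r / f radians off the axis. A picture is of the moment at which its call begins: read the wrist's pose just before it. calibration takes no time and is no camera call; for the wrist camera it gives the pose at the moment of the call.
- job.hand_in(): hands the job in, once; it reports no verdict.
The state is a dict: "clock": time; "joints": joint angles; "qvel": joint speeds; "tau": joint torques, N m; "tcp_pos": TCP position; "orientation": TCP orientation; "contact_force": force on the tool from outside, world axes, zero at the start; "moment": the same for the moment, N m; "grip_width": finger opening in m.
Only numpy, scipy, OpenCV 4.12 (cv2) and the standard library are available. Lean on these libraries where they do the work, as an engineer would, in place of code of your own. Each camera call takes 0.05 s, during which the arm holds its last target.

## Working session

There is one attempt and no reset: what is moved stays moved. The work goes in short steps, Python scripts to look and compute and a tool call to move; the robot and the scene stay as the last step left them, time stands still between calls to the robot, and variables do not carry over. Pictures are saved under pics/ and viewed, and the job is handed in when it is done.

Besides the shell and the picture viewer there is one more tool, called after "Emit:" as name(argument=value, ...), one argument or row to a line, values as JSON. drive_tool: Moves the arm, as the interface text tells. Its arguments: {"type":"object","properties":{"commands":{"type":"array"},"force":{"type":"number"}},"required":["commands"]}

```bash
mkdir -p pics; ls; python3 - <<'E'
from bench import monitor, viewer, job
import cv2, numpy as np
o=monitor.get_obs(); print(o)
for n in ["scene","side","wrist"]:
    c=viewer.calibration(n); print(n,c)
    im=viewer.grab_frame(n); cv2.imwrite(f"pics/{n}0.png",im[:,:,::-1])
E
```

```text
pics
{'clock': 0.0, 'joints': array([ 1.23787211,  0.47782771,  0.02235418,  1.55648291, -0.01148836,
        1.10930687, -0.08313231]), 'qvel': array([-5.16948611e-04, -4.22395903e-04,  9.43835506e-05,  9.49428450e-04,
       -1.17720043e-03, -1.79507677e-03,  5.59407675e-04]), 'tau': array([ 6.92622743e-04, -5.96452117e+01,  1.60786740e+00, -2.81192029e+01,
        1.23925356e-02,  9.30491136e-03,  9.73416803e-06]), 'tcp_pos': array([ 0.15031585, -0.65742158,  0.23029421]), 'orientation': array([-3.11991932e+00, -3.52171988e-01,  5.81699785e-04]), 'contact_force': array([ 0.12425395, -0.37174505, -0.39752128]), 'moment': array([-0.00047003,  0.01903413, -0.02742302]), 'grip_width': 0.08494019389644655}
scene {'K': array([[530.76346446,   0.        , 289.18026073],
       [  0.        , 530.76346446, 210.43772239],
       [  0.        ,   0.        ,   1.        ]]), 'R': array([[ 0.41346229,  0.91036672, -0.01677411],
       [ 0.68180256, -0.32176023, -0.6569746 ],
       [-0.60348506,  0.26019759, -0.75372608]]), 't': array([-0.12322997, -0.29382017,  1.89114009])}
side {'K': array([[459.61022556,   0.        , 281.28056327],
       [  0.        , 459.61022556, 202.71486714],
       [  0.        ,   0.        ,   1.        ]]), 'R': array([[-0.96546715, -0.25989057,  0.01816816],
       [-0.15794265,  0.52842753, -0.83415734],
       [ 0.20718907, -0.80822104, -0.55122722]]), 't': array([0.46557715, 0.22167458, 1.42535272])}
wrist {'K': array([[325.1922621 ,   0.        , 278.69439948],
       [  0.        , 325.1922621 , 210.07927279],
       [  0.        ,   0.        ,   1.        ]]), 'R': array([[ 0.22225973, -0.97498573, -0.00185357],
       [-0.92972507, -0.21251378,  0.30074771],
       [-0.29361864, -0.0651208 , -0.95370193]]), 't': array([-0.67497438, -0.03824713,  0.37959064])}
```

View pics/scene0.png

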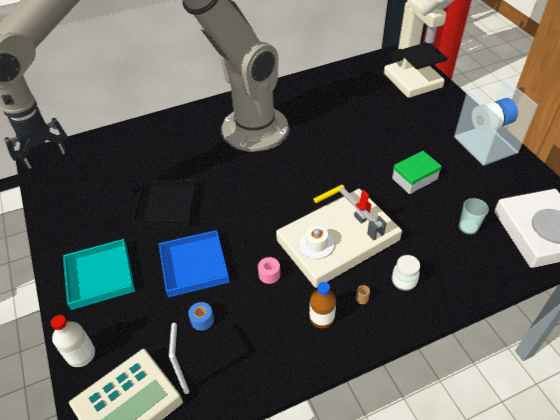

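View pics/side0.png

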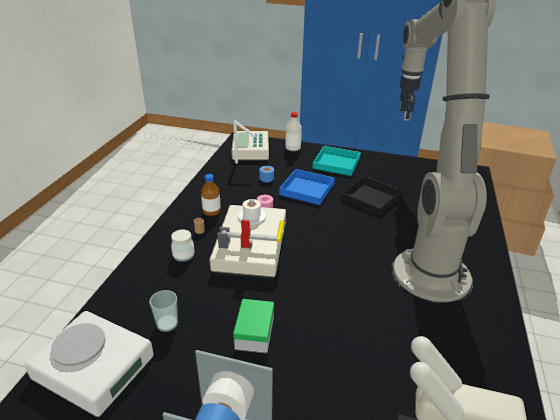

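View pics/wrist0.png

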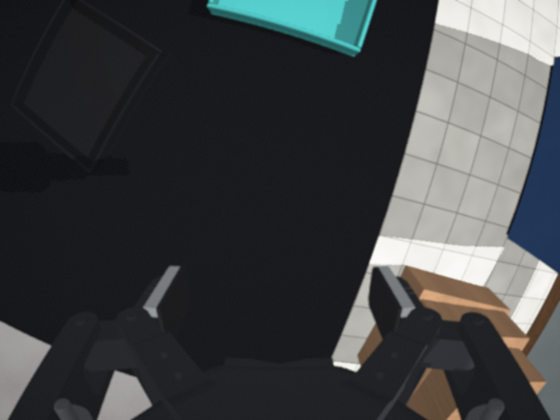

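```bash
cat > h.py <<'E'
import cv2, numpy as np
from bench import monitor, viewer
from scipy.spatial.transform import Rotation as Ro
def ray(c,p):
    K,R,t=c["K"],c["R"],c["t"]; d=R.T@np.linalg.inv(K)@np.array([p[0],p[1],1.]); return -R.T@t,d/np.linalg.norm(d)
def plane(c,p,z):
    o,d=ray(c,p); return o+d*(z-o[2])/d[2]
def proj(c,X):
    q=c["K"]@(c["R"]@np.asarray(X)+c["t"]); return q[:2]/q[2]
def two(c1,p1,c2,p2):
    o1,d1=ray(c1,p1);o2,d2=ray(c2,p2)
    s=np.linalg.lstsq(np.stack([d1,-d2],1),o2-o1,rcond=None)[0]
    a=o1+s[0]*d1;b=o2+s[1]*d2
    return (a+b)/2,np.linalg.norm(a-b)
S=viewer.calibration("scene");D=viewer.calibration("side")
E
python3 - <<'E'
from h import *
out=[]
for n,(x,y,w,h) in {"scene0":(260,165,160,125),"side0":(200,165,150,120)}.items():
    im=cv2.imread(f"pics/{n}.png")
    out.append(cv2.resize(im[y:y+h,x:x+w],(780,int(780*h/w)) ,interpolation=cv2.INTER_CUBIC)[:600])
    cv2.imwrite(f"pics/{n}_crop.png",out[-1])
for n,c in (("scene0",S),("side0",D)):
    im=cv2.imread(f"pics/{n}.png");hsv=cv2.cvtColor(im,cv2.COLOR_BGR2HSV)
    for nm,lo,hi in (("blue",(105,150,60),(125,255,255)),("red",(0,180,90),(6,255,255)),("yellow",(22,150,100),(32,255,255)),("cream",(15,15,120),(32,70,255)),("orange",(6,100,80),(18,255,255))):
        m=cv2.inRange(hsv,lo,hi)
        k,l,s,ce=cv2.connectedComponentsWithStats(m)
        for i in range(1,k):
            if s[i,4]>15: print(n,nm,s[i],ce[i].round(1))
E
```

```text
scene0 blue [496  98  21  27 333] [507.9 109.6]
scene0 blue [ 158  230   72   68 3524] [192.5 263.1]
scene0 blue [317 282  13  13 134] [323.6 287.8]
scene0 blue [188 302  26  29 450] [201.  316.8]
scene0 red [ 432    0   39   79 1490] [451.1  34.2]
scene0 red [356 190  15  22 179] [363.8 201.3]
scene0 red [ 50 315  17  15 185] [ 58.2 321.8]
scene0 yellow [313 185  32  18 176] [327.5 193.6]
scene0 cream [   0    0   57   43 1407] [21.2 16. ]
scene0 cream [   23     0   209   136 16766] [122.5  63.1]
scene0 cream [ 234    0  153   96 7024] [312.3  30.8]
scene0 cream [ 398    0   55   49 1548] [420.2  19.3]
scene0 cream [ 452    0   86  142 5468] [494.6  59. ]
scene0 cream [504   0  44  24 540] [529.5   7.5]
scene0 cream [249  50  15  17  31] [254.7  57.7]
scene0 cream [ 384   58   60   39 1388] [412.8  78. ]
scene0 cream [  0  89  24  90 783] [  6.  137.6]
scene0 cream [254 101   7  14  46] [257.8 106.8]
scene0 cream [222 112  14  27 230] [228.7 125.7]
scene0 cream [480 115   4   8  17] [481.8 118.3]
scene0 cream [234 125  54  26 590] [262.2 138.5]
scene0 cream [ 50 128  10   7  33] [ 
[... 5292 characters left out ...]
.9 385.6]
side0 cream [  0 384  10  10  25] [  4.1 388.8]
side0 cream [552 393   8  12  34] [556.1 397.8]
side0 cream [213 402  28  16  33] [226.6 406.1]
side0 cream [550 404  10  13  51] [554.5 409.7]
side0 cream [544 411  14   9  38] [549.6 416.3]
side0 orange [266   0  39   6 170] [287.1   1.8]
side0 orange [   0  113  233  126 2825] [103.4 162.3]
side0 orange [ 478  122   78  134 6979] [519.1 180.7]
side0 orange [237 126   7   5  19] [239.  128.8]
side0 orange [245 126  41  13 200] [269.7 132.1]
side0 orange [418 149  21  11 167] [428.2 153.9]
side0 orange [202 182  18  17 246] [210.  190.5]
side0 orange [203 209  17   7  53] [211.4 212.5]
side0 orange [193 218  12  16 148] [198.7 225.3]
```

View pics/scene0_crop.png

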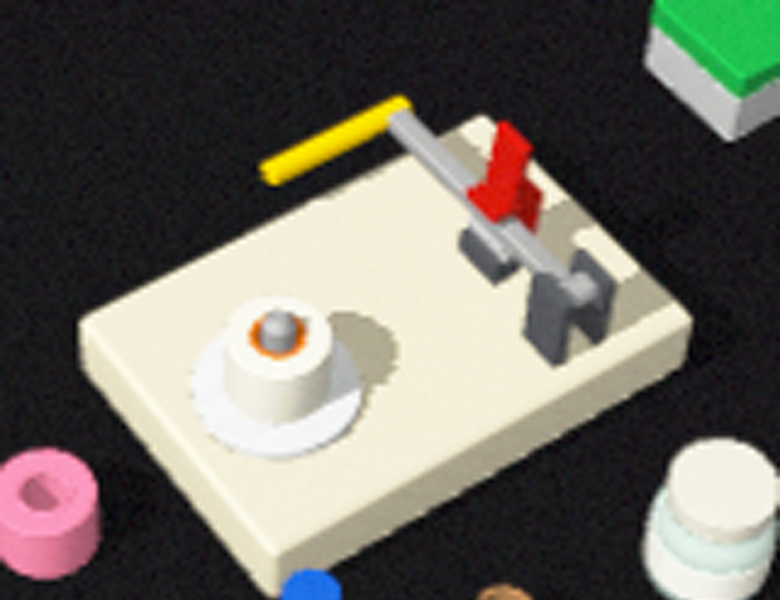

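View pics/side0_crop.png

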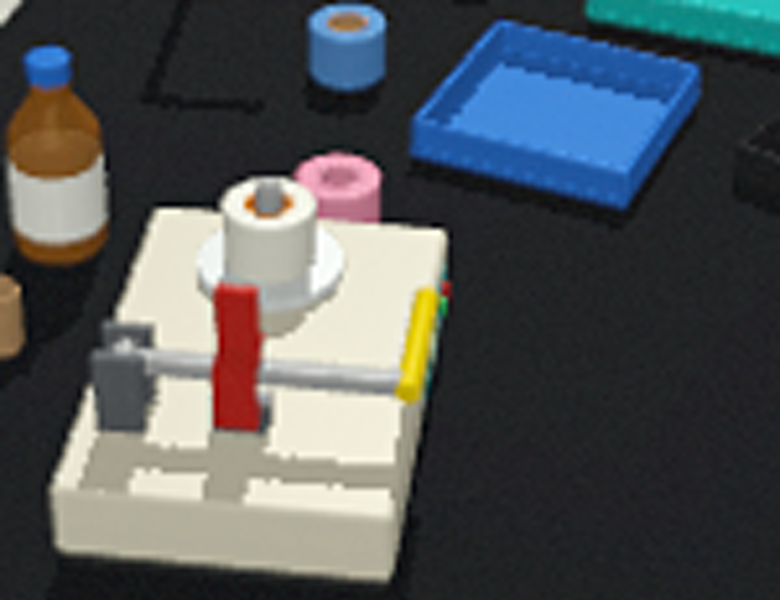

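```bash
python3 - <<'E'
from h import *
sc=lambda x,y:(260+x/4.875,165+y/4.875); sd=lambda x,y:(200+x/5.2,165+y/5.2)
P=[plane(S,sc(*p),.06) for p in [(82,325),(275,560),(690,320),(485,118)]]
Q=[plane(D,sd(*p),.06) for p in [(445,232),(155,210),(55,490),(395,525)]]
for a,b in zip(P,Q): print("corner",a[:2].round(4),b[:2].round(4))
# order: front-right(-x,-y), back-right(+x,-y), back-left, front-left
for A in (P,Q):
    A=np.array(A)[:,:2]; c=A.mean(0)
    mod=np.array([[-.1,-.15],[.1,-.15],[.1,.15],[-.1,.15]])
    H=mod.T@(A-c); U,s,V=np.linalg.svd(H); R=V.T@U.T
    yaw=np.arctan2(R[1,0],R[0,0]); res=A-(c+mod@R.T)
    print("rew",c,np.degrees(yaw),np.abs(res).max(), "edges",[np.linalg.norm(A[i]-A[(i+1)%4]).round(3) for i in range(4)])
    print(" spindle",c+R@[.01,-.085])
print("spindle 2view",two(S,sc(280,313),D,sd(268,183)))
print(plane(S,sc(280,313),.128),plane(D,sd(268,183),.128))
print("bar ends scene/side z.1: -y end", plane(S,sc(268,172),.1),plane(D,sd(428,292),.1)," +y end",plane(S,sc(403,106),.1),plane(D,sd(408,392),.1))
print("tab top",two(S,sc(513,130),D,sd(236,287)))
# blue tray rim
for n,c in (("scene0",S),("side0",D)):
    im=cv2.imread(f"pics/{n}.png");hsv=cv2.cvtColor(im,cv2.COLOR_BGR2HSV)
    m=cv2.inRange(hsv,(105,150,40),(125,255,255))
    k,l,s,ce=cv2.connectedComponentsWithStats(m)
    i=[j for j in range(1,k) if s[j,0] in range(150,165) or s[j,0] in range(275,283)]
    i=max(i,key=lambda j:s[j,4])
    ct=cv2.findContours((l==i).astype('uint8'),cv2.RETR_EXTERNAL,cv2.CHAIN_APPROX_NONE)[0][0]
    ap=cv2.approxPolyDP(cv2.convexHull(ct),3,True)[:,0]
    for p in ap: print(n,p,"rim",plane(c,p,.03)[:2].round(4),"base",plane(c,p,0)[:2].round(4))
    x,y,w,h=s[i,:4]; cv2.imwrite(f"pics/{n}_tray.png",cv2.resize(im[y-8:y+h+8,x-8:x+w+8],None,fx=7,fy=7,interpolation=cv2.INTER_CUBIC)); print(x-8,y-8)
E
```

```text
corner [ 0.5131 -0.135 ] [ 0.5026 -0.1291]
corner [ 0.706  -0.1057] [ 0.6974 -0.0986]
corner [0.6595 0.1848] [0.6512 0.1896]
corner [0.4687 0.157 ] [0.4555 0.164 ]
rew [0.58684365 0.02526967] 8.747893268556586 0.003918395242159617 edges [np.float64(0.195), np.float64(0.294), np.float64(0.193), np.float64(0.295)]
 spindle [ 0.60965472 -0.05722066]
rew [0.57667547 0.03147958] 8.828874408519448 0.005458504736864628 edges [np.float64(0.197), np.float64(0.292), np.float64(0.197), np.float64(0.297)]
 spindle [ 0.59960311 -0.05097843]
spindle 2view (array([ 0.60171608, -0.05329151,  0.12768147]), np.float64(0.0014597784516614393))
[ 0.60270107 -0.05313879  0.128     ] [ 0.60112102 -0.05358697  0.128     ]
bar ends scene/side z.1: -y end [ 0.48395342 -0.0012696   0.1       ] [ 0.48219566 -0.00556226  0.1       ]  +y end [0.4705872 0.0957967 0.1      ] [0.46766781 0.09392069 0.1       ]
tab top (array([0.56646463, 0.10950593, 0.16554271]), np.float64(0.0007244891327105287))
scene0 [217 230] rim [ 0.4106 -0.2817] base [ 0.386  -0.2769]
scene0 [229 282] rim [ 0.595  -0.3122] base [ 0.575  -0.3081]
scene0 [168 297] rim [ 0.5709 -0.4746] base [ 0.5503 -0.4746]
scene0 [158 243] rim [ 0.3838 -0.4509] base [ 0.3586 -0.4503]
150 222
side0 [334 178] rim [ 0.3832 -0.4457] base [ 0.3894 -0.4973]
side0 [319 205] rim [ 0.4032 -0.2358] base [ 0.4101 -0.2806]
side0 [279 194] rim [ 0.5634 -0.2662] base [ 0.5754 -0.312 ]
side0 [279 187] rim [ 0.5768 -0.3151] base [ 0.5893 -0.3625]
side0 [296 168] rim [ 0.5489 -0.4813] base [ 0.5605 -0.534 ]
271 160
```

Choices (scene pixels):
- **Rolls:** off-white with orange core on the spindle (316,237), pink (269,270), blue spare (201,316). I take the off-white one; the crop shows its orange core on the spindle.
- **Trays:** blue (192,263), teal (98,272), black (168,202). I take the blue one.

The checks agree. The spindle tip comes out at z 0.1277 and the two views of the tray match to 1 mm.

```bash
cat >> h.py <<'E'
C=np.array([.5795,.028]);YAW=np.radians(8.8)
RW=np.array([[np.cos(YAW),-np.sin(YAW)],[np.sin(YAW),np.cos(YAW)]])
def rw(x,y,z): return np.append(C+RW@[x,y],z)
TRAY=np.array([.480,-.380,0]); SP=np.array([.602,-.0535,.128])
def tooldelta(tgt,yaw_y=None):
    o=monitor.get_obs();R=Ro.from_rotvec(o["orientation"]).as_matrix()
    print("clk",o["clock"].__round__(2),"tcp",o["tcp_pos"].round(4),"q",o["joints"].round(2),"F",o["contact_force"].round(2),"w",round(o["grip_width"],4))
    if yaw_y is not None:
        best=None
        for s in (1,-1):
            y=s*np.array([np.cos(yaw_y),np.sin(yaw_y),0]);z=np.array([0,0,-1.]);T=np.stack([np.cross(y,z),y,z],1)
            v=np.degrees(Ro.from_matrix(R.T@T).as_rotvec()); 
            if best is None or np.linalg.norm(v)<np.linalg.norm(best[0]): best=(v,T)
        print("dr deg",best[0].round(2)); R2=best[1]
        print("delta in levelled tool frame",(R2.T@(tgt-o["tcp_pos"])).round(4))
    print("delta in current tool frame",(R.T@(tgt-o["tcp_pos"])).round(4))
    print("tool x",R[:,0].round(3),"y",R[:,1].round(3))
E
python3 - <<'E'
from h import *
tooldelta(np.array([SP[0],SP[1],.24]),YAW)
tooldelta(np.array([SP[0],SP[1],.24]),YAW+np.pi/2)
E
```

```text
clk 0.15 tcp [ 0.1503 -0.6576  0.2306] q [ 1.24  0.48  0.02  1.56 -0.01  1.11 -0.08] F [1.02 0.2  0.15] w 0.0853
dr deg [-7.000e-02 -5.000e-02 -8.592e+01]
delta in levelled tool frame [ 0.5279  0.5388 -0.0094]
delta in current tool frame [ 0.575  -0.4882 -0.0088]
tool x [ 0.975  0.223 -0.   ] y [ 0.223 -0.975 -0.001]
clk 0.15 tcp [ 0.1503 -0.6576  0.2306] q [ 1.24  0.48  0.02  1.56 -0.01  1.11 -0.08] F [1.02 0.2  0.15] w 0.0853
dr deg [-0.08  0.01  4.08]
delta in levelled tool frame [ 0.5388 -0.5279 -0.0094]
delta in current tool frame [ 0.575  -0.4882 -0.0088]
tool x [ 0.975  0.223 -0.   ] y [ 0.223 -0.975 -0.001]
```

```bash
python3 - <<'E'
import numpy as np
d=np.array([.575,-.488])/16
for i in range(16):
    a=np.radians(-9.5*min(i,9)); c,s=np.cos(a),np.sin(a)
    print(i,(np.array([[c,s],[-s,c]])@d).round(3))
E
```

```text
0 [ 0.036 -0.03 ]
1 [ 0.04  -0.024]
2 [ 0.044 -0.017]
3 [ 0.046 -0.01 ]
4 [ 0.047 -0.002]
5 [0.047 0.006]
6 [0.045 0.014]
7 [0.042 0.021]
8 [0.038 0.027]
9 [0.033 0.033]
10 [0.033 0.033]
11 [0.033 0.033]
12 [0.033 0.033]
13 [0.033 0.033]
14 [0.033 0.033]
15 [0.033 0.033]
```

Emit:
drive_tool(
  commands=[
    {"linear":[0.036,-0.03,0],"dr":[0,0,-9.5],"jaw":0},
    {"linear":[0.04,-0.024,0],"dr":[0,0,-9.5],"jaw":0},
    {"linear":[0.044,-0.017,0],"dr":[0,0,-9.5],"jaw":0},
    {"linear":[0.046,-0.01,0],"dr":[0,0,-9.5],"jaw":0},
    {"linear":[0.047,-0.002,0],"dr":[0,0,-9.5],"jaw":0},
    {"linear":[0.047,0.006,0],"dr":[0,0,-9.5],"jaw":0},
    {"linear":[0.045,0.014,0],"dr":[0,0,-9.5],"jaw":0},
    {"linear":[0.042,0.021,0],"dr":[0,0,-9.5],"jaw":0},
  ],
  force=40,
)

```text
clock: 1.15
tcp_pos: [0.3738, -0.3464, 0.2281]
orientation: [-2.201, -2.236, 0.003]
contact_force: [0.9, -0.6, -0.8]
grip_width: 0.0853
```

```bash
python3 - <<'E'
from h import *
tooldelta(np.array([SP[0],SP[1],.24]),YAW)
E
```

```text
clk 1.15 tcp [ 0.3738 -0.3464  0.2281] q [ 0.97  0.24 -0.4   1.92  0.11  1.    0.54] F [ 0.86 -0.58 -0.78] w 0.0853
dr deg [-0.23 -0.11 -7.91]
delta in levelled tool frame [ 0.2545  0.2703 -0.0119]
delta in current tool frame [ 0.2893  0.2327 -0.0123]
tool x [-0.016  1.     0.002] y [ 1.     0.016 -0.004]
```

Emit:
drive_tool(
  commands=[
    {"linear":[0.048,0.039,-0.002],"dr":[0,0,-7.9],"jaw":0},
    {"linear":[0.042,0.045,-0.002],"dr":[0,0,0],"jaw":0},
    {"linear":[0.042,0.045,-0.002],"dr":[0,0,0],"jaw":0},
    {"linear":[0.042,0.045,-0.002],"dr":[0,0,0],"jaw":0},
    {"linear":[0.042,0.045,-0.002],"dr":[0,0,0],"jaw":0},
    {"linear":[0.042,0.045,-0.002],"dr":[0,0,0],"jaw":0},
    {"linear":[0,0,0],"dr":[0,0,0],"jaw":0},
  ],
)

```text
clock: 2.02
tcp_pos: [0.6054, -0.0443, 0.2391]
orientation: [-2.031, -2.391, 0.0]
contact_force: [-0.6, -0.1, -0.1]
grip_width: 0.0857
```

```bash
python3 - <<'E'
from h import *
tooldelta(np.array([SP[0],SP[1],.20]),YAW)
w=viewer.calibration("wrist"); im=viewer.grab_frame("wrist"); cv2.imwrite("pics/w1.png",im[:,:,::-1]); np.savez("w1.npz",im=im,**w)
tooldelta(np.array([SP[0],SP[1],.20]),YAW)
for X in (SP,[*SP[:2],.112],rw(-.1,.025,.1),rw(0,.075,.165)):
    p=w["R"]@np.array(X)+w["t"]; th=np.arctan2(np.hypot(*p[:2]),p[2]); u=p[:2]/np.hypot(*p[:2])*th*w["K"][0,0]+w["K"][:2,2]; print(u.round(1))
E
```

```text
clk 2.02 tcp [ 0.6054 -0.0443  0.2391] q [ 0.4   0.42 -0.56  1.68  0.24  1.11 -0.07] F [-0.61 -0.13 -0.11] w 0.0857
dr deg [-0.19 -0.22  0.51]
delta in levelled tool frame [-0.0086 -0.0048  0.0391]
delta in current tool frame [-0.0087 -0.0048  0.0391]
tool x [-0.162  0.987  0.004] y [ 0.987  0.162 -0.003]
clk 2.08 tcp [ 0.6042 -0.0476  0.2386] q [ 0.4   0.42 -0.56  1.68  0.24  1.12 -0.07] F [-0.37 -0.94 -0.47] w 0.0855
dr deg [-0.29 -0.1   0.31]
delta in levelled tool frame [-0.0055 -0.0031  0.0386]
delta in current tool frame [-0.0055 -0.0029  0.0386]
tool x [-0.158  0.987  0.002] y [ 0.987  0.158 -0.005]
[272.7 216.1]
[273.1 210.4]
[151.3  88.6]
[258.2   3.6]
```

View pics/w1.png

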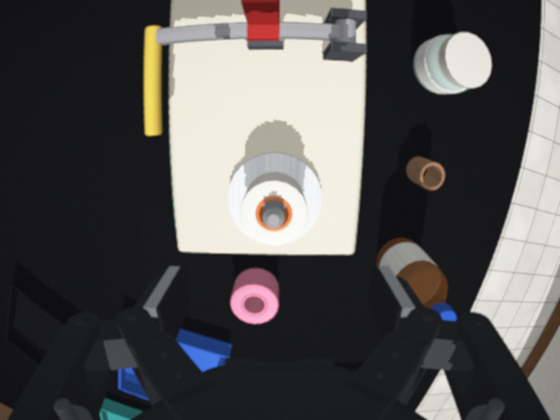

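Emit:
drive_tool(
  commands=[
    {"linear":[-0.006,-0.003,0.03],"dr":[-0.2,-0.2,0.3],"jaw":0},
    {"linear":[0,0,0.03],"dr":[0,0,0],"jaw":0},
    {"linear":[0,0,0],"dr":[0,0,0],"jaw":0},
  ],
)

```text
clock: 2.45
tcp_pos: [0.5999, -0.0596, 0.1769]
orientation: [2.05, 2.379, -0.01]
contact_force: [0.5, -0.2, 0.6]
grip_width: 0.0855
```

```bash
python3 - <<'E'
from h import *
tooldelta(np.array([SP[0],SP[1],.076]),YAW)
print(plane(S,(323.6,284),.15))
w=viewer.calibration("wrist"); im=viewer.grab_frame("wrist"); cv2.imwrite("pics/w2.png",im[:,:,::-1])
for X in (SP,[*SP[:2],.112]):
    p=w["R"]@np.array(X)+w["t"]; th=np.arctan2(np.hypot(*p[:2]),p[2]); u=p[:2]/np.hypot(*p[:2])*th*w["K"][0,0]+w["K"][:2,2]; print(u.round(1))
tooldelta(np.array([SP[0],SP[1],.076]),YAW)
E
```

```text
clk 2.45 tcp [ 0.5999 -0.0596  0.1769] q [ 0.4   0.47 -0.54  1.76  0.29  1.   -0.1 ] F [ 0.45 -0.24  0.63] w 0.0855
dr deg [-0.23  0.28 -0.31]
delta in levelled tool frame [0.0057 0.003  0.1009]
delta in current tool frame [0.0062 0.0033 0.1009]
tool x [-0.148  0.989 -0.005] y [ 0.989  0.148 -0.004]
[ 0.77674094 -0.12366928  0.15      ]
[283.  225.1]
[282.8 216.8]
clk 2.5 tcp [ 0.6011 -0.0596  0.1784] q [ 0.4   0.47 -0.54  1.75  0.29  1.   -0.1 ] F [-0.83 -0.66  0.23] w 0.0852
dr deg [-0.08  0.31 -0.32]
delta in levelled tool frame [0.0059 0.0019 0.1024]
delta in current tool frame [0.0065 0.002  0.1024]
tool x [-0.147  0.989 -0.005] y [ 0.989  0.147 -0.001]
```

View pics/w2.png

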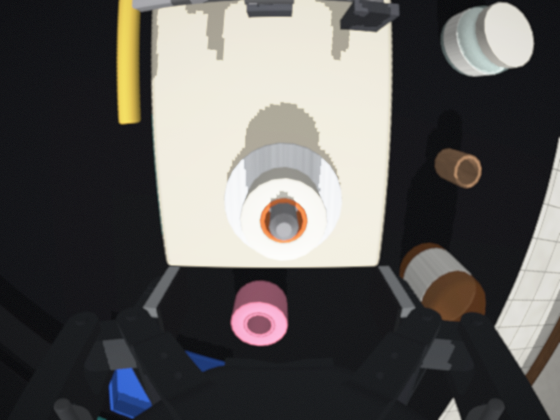

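Crop check: the roll has an orange core, tip seen at (283,228) against the predicted (283,225), so about 2 mm off. Descending around it.

Emit:
drive_tool(
  commands=[
    {"linear":[0.004,0.002,0.03],"dr":[0,0.3,-0.3],"jaw":0},
    {"linear":[0,0,0.03],"dr":[0,0,0],"jaw":0},
    {"linear":[0,0,0.02],"dr":[0,0,0],"jaw":0},
    {"linear":[0,0,0],"dr":[0,0,0],"jaw":0},
  ],
)

```text
clock: 3.0
tcp_pos: [0.606, -0.0593, 0.1027]
orientation: [2.046, 2.374, 0.004]
contact_force: [-0.7, -0.1, 0.2]
grip_width: 0.0853
```

```bash
python3 - <<'E'
from h import *
tooldelta(np.array([SP[0],SP[1]-.002,.076]),YAW)
E
```

```text
clk 3.0 tcp [ 0.606  -0.0593  0.1027] q [ 0.37  0.56 -0.5   1.81  0.35  0.86 -0.15] F [-0.7  -0.08  0.24] w 0.0853
dr deg [ 0.41  0.23 -0.32]
delta in levelled tool frame [ 0.0044 -0.0034  0.0267]
delta in current tool frame [ 0.0044 -0.0036  0.0267]
tool x [-0.148  0.989 -0.004] y [0.989 0.148 0.007]
```

Emit:
drive_tool(
  commands=[
    {"linear":[0.0045,-0.0035,0.013],"dr":[0.4,0.2,-0.3],"jaw":0},
    {"linear":[0,0,0.012],"dr":[0,0,0],"jaw":0},
    {"linear":[0,0,0],"dr":[0,0,0],"jaw":0},
  ],
)

```text
clock: 3.38
tcp_pos: [0.6033, -0.0553, 0.0786]
orientation: [2.043, 2.383, 0.003]
contact_force: [0.1, 0.0, -0.5]
grip_width: 0.0856
```

```bash
python3 - <<'E'
from h import *
tooldelta(np.array([SP[0],SP[1]-.002,.076]),YAW)
E
```

```text
clk 3.38 tcp [ 0.6033 -0.0553  0.0786] q [ 0.35  0.59 -0.49  1.82  0.37  0.82 -0.17] F [ 0.12  0.   -0.5 ] w 0.0856
dr deg [ 0.19  0.07 -0.02]
delta in levelled tool frame [-0.     -0.0013  0.0026]
delta in current tool frame [-0.     -0.0013  0.0026]
tool x [-0.153  0.988 -0.001] y [0.988 0.153 0.003]
```

Emit:
drive_tool(
  commands=[
    {"linear":[0,-0.001,0],"dr":[0,0,0],"jaw":0.2},
    {"linear":[0,0,0],"dr":[0,0,0],"jaw":0.4},
    {"linear":[0,0,0],"dr":[0,0,0],"jaw":0.6},
    {"linear":[0,0,0],"dr":[0,0,0],"jaw":0.6},
    {"linear":[0,0,0],"dr":[0,0,0],"jaw":0.6},
  ],
  force=40,
)

```text
clock: 4.0
tcp_pos: [0.6028, -0.0555, 0.0796]
orientation: [2.042, 2.382, 0.004]
contact_force: [0.4, 1.2, -0.9]
grip_width: 0.0582
```

```bash
python3 - <<'E'
from h import *
tooldelta(np.array([SP[0],SP[1]-.002,.16]),YAW)
cv2.imwrite("pics/w3.png",viewer.grab_frame("wrist")[:,:,::-1])
E
```

```text
clk 4.0 tcp [ 0.6028 -0.0555  0.0796] q [ 0.36  0.59 -0.49  1.82  0.37  0.82 -0.17] F [ 0.44  1.16 -0.91] w 0.0582
dr deg [ 0.26  0.1  -0.03]
delta in levelled tool frame [ 0.0001 -0.0008 -0.0804]
delta in current tool frame [-0.     -0.0005 -0.0804]
tool x [-0.153  0.988 -0.002] y [0.988 0.153 0.005]
```

View pics/w3.png

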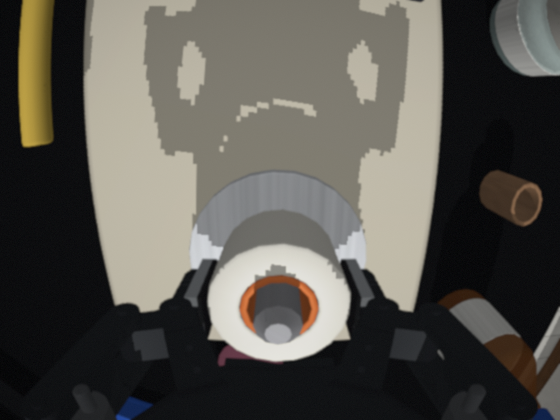

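Roll gripped between both pads, with the bore (279,310) around the spindle. Lifting.

Emit:
drive_tool(
  commands=[
    {"linear":[0,0,-0.015],"dr":[0,0,0],"jaw":0.6},
    {"linear":[0,0,-0.02],"dr":[0,0,0],"jaw":0.6},
    {"linear":[0,0,-0.03],"dr":[0,0,0],"jaw":0.6},
    {"linear":[0,0,-0.03],"dr":[0,0,0],"jaw":0.6},
    {"linear":[0,0,-0.02],"dr":[0,0,0],"jaw":0.6},
    {"linear":[0,0,0],"dr":[0,0,0],"jaw":0.6},
  ],
)

```text
clock: 4.8
tcp_pos: [0.6036, -0.0548, 0.2056]
orientation: [2.039, 2.379, 0.009]
contact_force: [-0.6, -0.3, -1.2]
grip_width: 0.0581
```

```bash
python3 - <<'E'
from h import *
tooldelta(np.array([TRAY[0],TRAY[1],.18]),YAW)
tooldelta(np.array([TRAY[0],TRAY[1],.18]),np.radians(-10))
cv2.imwrite("pics/s4.png",viewer.grab_frame("side")[100:300,150:400,::-1].repeat(3,0).repeat(3,1)[:600,:750])
E
```

```text
clk 4.8 tcp [ 0.6036 -0.0548  0.2056] q [ 0.41  0.44 -0.55  1.73  0.27  1.03 -0.09] F [-0.64 -0.32 -1.16] w 0.0581
dr deg [0.58 0.15 0.01]
delta in levelled tool frame [-0.3025 -0.1719  0.0256]
delta in current tool frame [-0.3024 -0.1722  0.0247]
tool x [-0.153  0.988 -0.003] y [0.988 0.153 0.01 ]
clk 4.8 tcp [ 0.6036 -0.0548  0.2056] q [ 0.41  0.44 -0.55  1.73  0.27  1.03 -0.09] F [-0.64 -0.32 -1.16] w 0.0581
dr deg [ 0.6   0.06 18.81]
delta in levelled tool frame [-0.3418 -0.0652  0.0256]
delta in current tool frame [-0.3024 -0.1722  0.0247]
tool x [-0.153  0.988 -0.003] y [0.988 0.153 0.01 ]
```

View pics/s4.png

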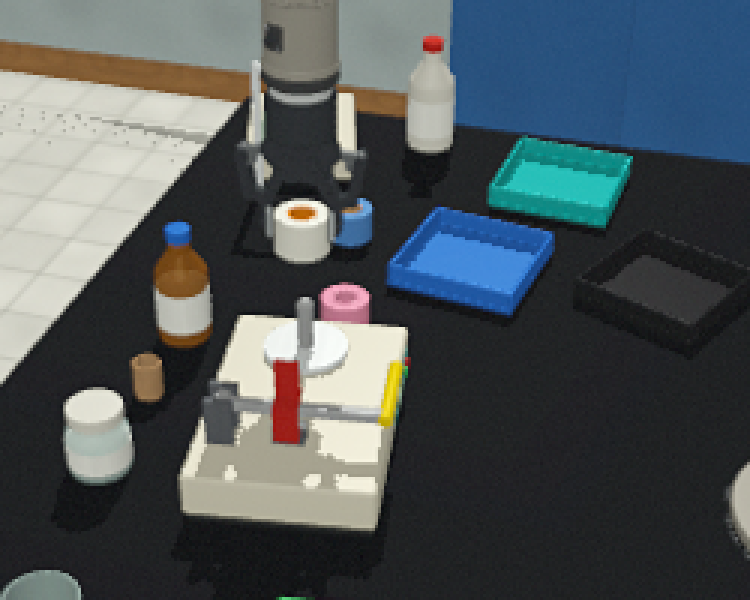

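Emit:
drive_tool(
  commands=[
    {"linear":[-0.02,-0.011,0],"dr":[0.5,0,0],"jaw":0.6},
    {"linear":[-0.04,-0.023,0],"dr":[0,0,0],"jaw":0.6},
    {"linear":[-0.045,-0.026,0],"dr":[0,0,0],"jaw":0.6},
    {"linear":[-0.045,-0.026,0],"dr":[0,0,0],"jaw":0.6},
    {"linear":[-0.045,-0.026,0],"dr":[0,0,0],"jaw":0.6},
    {"linear":[-0.04,-0.023,0],"dr":[0,0,0],"jaw":0.6},
    {"linear":[-0.03,-0.017,0],"dr":[0,0,0],"jaw":0.6},
    {"linear":[-0.02,-0.01,0],"dr":[0,0,0],"jaw":0.6},
  ],
)

```text
clock: 5.85
tcp_pos: [0.48, -0.3666, 0.1979]
orientation: [-2.03, -2.385, 0.005]
contact_force: [0.3, -0.2, -0.7]
grip_width: 0.0585
```

```bash
python3 - <<'E'
from h import *
tooldelta(np.array([TRAY[0],TRAY[1],.0175]),YAW)
E
```

```text
clk 5.85 tcp [ 0.48   -0.3666  0.1979] q [ 0.9   0.44 -0.46  1.73  0.22  1.03  0.52] F [ 0.26 -0.23 -0.68] w 0.0585
dr deg [-0.52 -0.31  0.39]
delta in levelled tool frame [-0.0132 -0.002   0.1804]
delta in current tool frame [-0.0142 -0.0004  0.1804]
tool x [-0.16   0.987  0.005] y [ 0.987  0.16  -0.009]
```

Emit:
drive_tool(
  commands=[
    {"linear":[-0.008,0,0.02],"dr":[-0.3,-0.2,0.2],"jaw":0.6},
    {"linear":[-0.004,0,0.03],"dr":[0,0,0],"jaw":0.6},
    {"linear":[0,0,0.03],"dr":[0,0,0],"jaw":0.6},
    {"linear":[0,0,0.03],"dr":[0,0,0],"jaw":0.6},
    {"linear":[0,0,0.02],"dr":[0,0,0],"jaw":0.6},
    {"linear":[0,0,0],"dr":[0,0,0],"jaw":0.6},
  ],
)

```text
clock: 6.6
tcp_pos: [0.476, -0.3805, 0.0595]
orientation: [-2.04, -2.375, 0.005]
contact_force: [-0.0, -0.2, -2.1]
grip_width: 0.0585
```

```bash
python3 - <<'E'
from h import *
tooldelta(np.array([TRAY[0],TRAY[1],.0175]),YAW)
cv2.imwrite("pics/s5.png",viewer.grab_frame("side")[100:260,200:420,::-1].repeat(3,0).repeat(3,1))
E
```

```text
clk 6.6 tcp [ 0.476  -0.3805  0.0595] q [ 0.87  0.61 -0.4   1.82  0.32  0.79  0.45] F [-0.01 -0.17 -2.07] w 0.0585
dr deg [-0.56 -0.35 -0.13]
delta in levelled tool frame [-0.0001  0.004   0.042 ]
delta in current tool frame [-0.0004  0.0044  0.0419]
tool x [-0.151  0.989  0.006] y [ 0.989  0.151 -0.01 ]
```

View pics/s5.png

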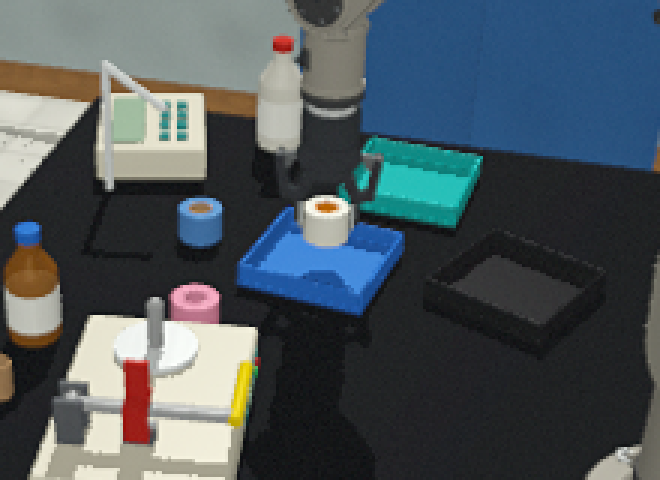

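The roll hangs over the blue tray, just in from its far edge because it is still raised. Lowering gently until it touches.

Emit:
drive_tool(
  commands=[
    {"linear":[0,0.003,0.015],"dr":[-0.4,-0.3,0],"jaw":0.6},
    {"linear":[0,0,0.01],"dr":[0,0,0],"jaw":0.6},
    {"linear":[0,0,0.006],"dr":[0,0,0],"jaw":0.6},
    {"linear":[0,0,0],"dr":[0,0,0],"jaw":0.6},
  ],
)

```text
clock: 7.15
tcp_pos: [0.4816, -0.3812, 0.0299]
orientation: [2.044, 2.38, -0.001]
contact_force: [0.1, 0.0, -0.4]
grip_width: 0.0582
```

```bash
python3 - <<'E'
from h import *
tooldelta(np.array([TRAY[0],TRAY[1],.0175]),YAW)
E
```

```text
clk 7.15 tcp [ 0.4816 -0.3812  0.0299] q [ 0.85  0.65 -0.38  1.83  0.35  0.72  0.42] F [ 0.09  0.03 -0.4 ] w 0.0582
dr deg [ 0.12  0.21 -0.12]
delta in levelled tool frame [ 0.0015 -0.0013  0.0124]
delta in current tool frame [ 0.0015 -0.0014  0.0124]
tool x [-0.151  0.989 -0.004] y [0.989 0.151 0.002]
```

Emit:
drive_tool(
  commands=[
    {"linear":[0,0,0.006],"dr":[0,0,0],"jaw":0.6},
    {"linear":[0,0,0.003],"dr":[0,0,0],"jaw":0.6},
    {"linear":[0,0,0.001],"dr":[0,0,0],"jaw":0.6},
    {"linear":[0,0,0],"dr":[0,0,0],"jaw":0.6},
  ],
)

```text
clock: 7.65
tcp_pos: [0.482, -0.3817, 0.0199]
orientation: [2.044, 2.379, -0.001]
contact_force: [-0.5, 0.2, -0.9]
grip_width: 0.0582
```

Emit:
drive_tool(
  commands=[
    {"linear":[0,0,0.002],"dr":[0,0,0],"jaw":0.6},
    {"linear":[0,0,0.001],"dr":[0,0,0],"jaw":0.6},
    {"linear":[0,0,0],"dr":[0,0,0],"jaw":0.6},
  ],
)

```text
clock: 8.02
tcp_pos: [0.4822, -0.3818, 0.0169]
orientation: [2.043, 2.378, -0.001]
contact_force: [-0.7, 0.2, -1.5]
grip_width: 0.0581
```

Emit:
drive_tool(
  commands=[
    {"linear":[0,0,0.002],"dr":[0,0,0],"jaw":0.6},
    {"linear":[0,0,0],"dr":[0,0,0],"jaw":0.6},
  ],
)

```text
clock: 8.28
tcp_pos: [0.4826, -0.3822, 0.0166]
orientation: [2.043, 2.377, -0.002]
contact_force: [0.0, 0.6, -0.6]
grip_width: 0.0583
```

```bash
python3 - <<'E'
from h import *
tooldelta(np.array([TRAY[0],TRAY[1],.0175]),YAW)
cv2.imwrite("pics/s6.png",viewer.grab_frame("side")[140:240,240:380,::-1].repeat(5,0).repeat(5,1))
E
```

```text
clk 8.28 tcp [ 0.4826 -0.3822  0.0166] q [ 0.84  0.67 -0.37  1.83  0.37  0.7   0.41] F [ 0.02  0.63 -0.64] w 0.0583
dr deg [ 0.2   0.35 -0.15]
delta in levelled tool frame [ 0.0026 -0.0022 -0.0009]
delta in current tool frame [ 0.0025 -0.0022 -0.001 ]
tool x [-0.15   0.989 -0.006] y [0.989 0.15  0.003]
```

View pics/s6.png

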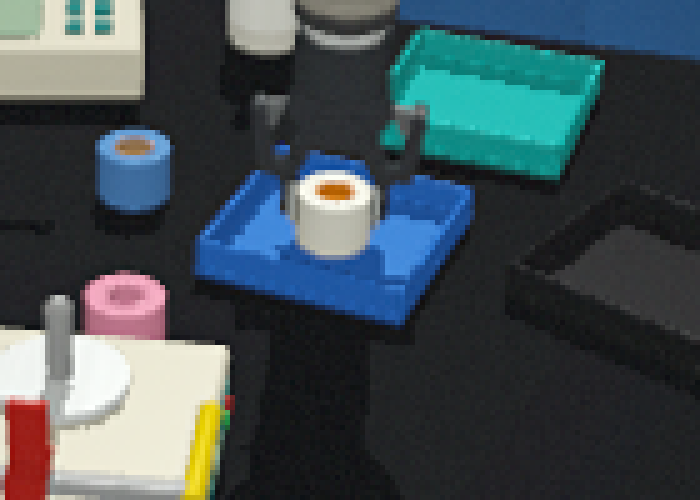

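Emit:
drive_tool(
  commands=[
    {"linear":[0,0,0.003],"dr":[0,0,0],"jaw":0.6},
    {"linear":[0,0,0],"dr":[0,0,0],"jaw":0.6},
  ],
)

```text
clock: 8.57
tcp_pos: [0.483, -0.3825, 0.0168]
orientation: [2.043, 2.376, -0.004]
contact_force: [-0.3, -1.1, -0.7]
grip_width: 0.0583
```

Emit:
drive_tool(
  commands=[
    {"linear":[0,0,0.006],"dr":[0,0,0],"jaw":0.6},
  ],
)

```text
clock: 8.7
tcp_pos: [0.4836, -0.3837, 0.0147]
orientation: [2.044, 2.373, -0.007]
contact_force: [-16.2, 7.7, 61.7]
grip_width: 0.0581
```

It rests on the floor: pushing down raised the force sharply. Easing off and letting go.

Emit:
drive_tool(
  commands=[
    {"linear":[0,0,-0.0015],"dr":[0,0,0],"jaw":0.6},
    {"linear":[0,0,0],"dr":[0,0,0],"jaw":0.6},
  ],
)

```text
clock: 8.95
tcp_pos: [0.484, -0.3842, 0.0168]
orientation: [2.044, 2.372, -0.007]
contact_force: [-0.3, -0.2, -0.8]
grip_width: 0.0581
```

Emit:
drive_tool(
  commands=[
    {"linear":[0,0,0],"dr":[0,0,0],"jaw":0.25},
    {"linear":[0,0,0],"dr":[0,0,0],"jaw":0.2},
    {"linear":[0,0,0],"dr":[0,0,0],"jaw":0.15},
    {"linear":[0,0,0],"dr":[0,0,0],"jaw":0.1},
  ],
)

```text
clock: 9.45
tcp_pos: [0.4834, -0.3837, 0.0151]
orientation: [2.045, 2.373, -0.007]
contact_force: [0.4, -0.2, -1.1]
grip_width: 0.0769
```

```bash
python3 - <<'E'
from h import *
tooldelta(np.array([TRAY[0],TRAY[1],.2]),YAW)
cv2.imwrite("pics/w7.png",viewer.grab_frame("wrist")[:,:,::-1])
E
```

```text
clk 9.45 tcp [ 0.4834 -0.3837  0.0151] q [ 0.84  0.68 -0.37  1.83  0.37  0.7   0.41] F [ 0.36 -0.2  -1.14] w 0.0769
dr deg [ 0.14  0.55 -0.29]
delta in levelled tool frame [ 0.0042 -0.0028 -0.1849]
delta in current tool frame [ 0.0024 -0.0024 -0.1849]
tool x [-0.148  0.989 -0.01 ] y [0.989 0.148 0.002]
```

View pics/w7.png

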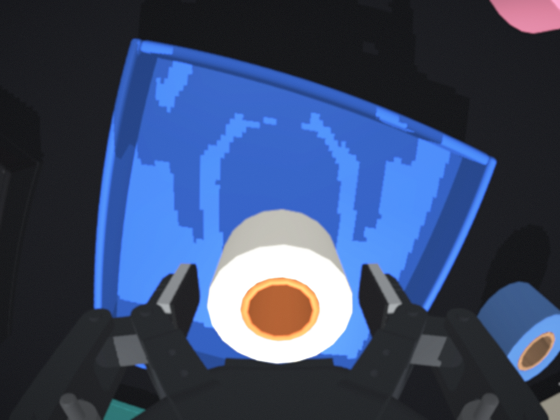

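The roll stands flat on the blue floor, free of both pads. Rising straight up.

Emit:
drive_tool(
  commands=[
    {"linear":[0,0,-0.015],"dr":[0,0.5,-0.3],"jaw":0.1},
    {"linear":[0,0,-0.03],"dr":[0,0,0],"jaw":0.1},
    {"linear":[0,0,-0.045],"dr":[0,0,0],"jaw":0.1},
    {"linear":[0,0,-0.05],"dr":[0,0,0],"jaw":0.1},
    {"linear":[0,0,-0.05],"dr":[0,0,0],"jaw":0.5},
    {"linear":[0,0,-0.02],"dr":[0,0,0],"jaw":1},
    {"linear":[0,0,0],"dr":[0,0,0],"jaw":1},
  ],
)

```text
clock: 10.38
tcp_pos: [0.4834, -0.3838, 0.2385]
orientation: [2.038, 2.384, 0.006]
contact_force: [0.5, 0.4, -0.9]
grip_width: 0.0222
```

```bash
python3 - <<'E'
from h import *
im=viewer.grab_frame("side"); cv2.imwrite("pics/s8.png",im[140:240,240:380,::-1].repeat(5,0).repeat(5,1))
im2=viewer.grab_frame("scene"); cv2.imwrite("pics/c8.png",im2[210:310,140:280,::-1].repeat(5,0).repeat(5,1))
tooldelta(rw(0,.030,.25),YAW)
E
```

```text
clk 10.47 tcp [ 0.4824 -0.3833  0.2359] q [ 0.93  0.42 -0.47  1.67  0.21  1.1   0.55] F [-0.45  0.1   0.21] w 0.0074
dr deg [ 0.19 -0.06  0.15]
delta in levelled tool frame [ 0.4216  0.1588 -0.0141]
delta in current tool frame [ 0.4212  0.16   -0.0131]
tool x [-0.156  0.988  0.001] y [0.988 0.156 0.003]
```

View pics/s8.png

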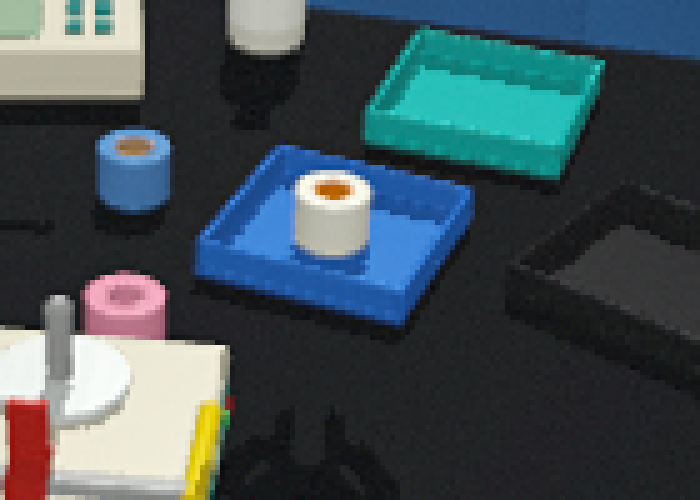

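View pics/c8.png

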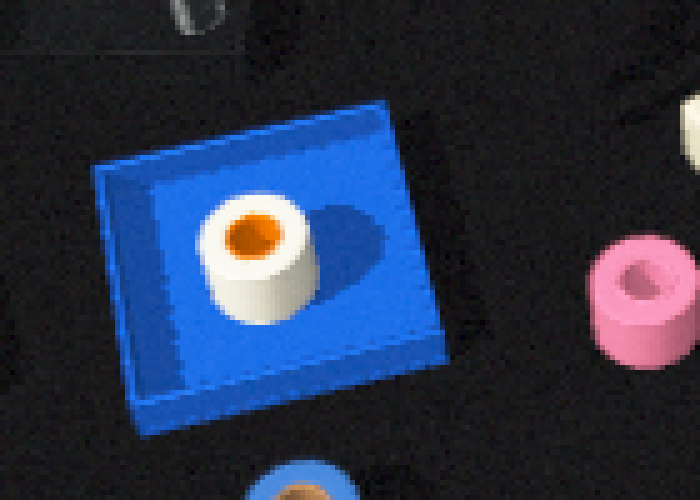

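Emit:
drive_tool(
  commands=[
    {"linear":[0.04,0.015,0],"dr":[0,0,0],"jaw":1},
    {"linear":[0.05,0.019,0],"dr":[0,0,0],"jaw":1},
    {"linear":[0.05,0.019,0],"dr":[0,0,0],"jaw":1},
    {"linear":[0.05,0.019,0],"dr":[0,0,0],"jaw":1},
    {"linear":[0.05,0.019,0],"dr":[0,0,0],"jaw":1},
    {"linear":[0.05,0.019,0],"dr":[0,0,0],"jaw":1},
    {"linear":[0.05,0.019,0],"dr":[0,0,0],"jaw":1},
    {"linear":[0.02,0.008,0],"dr":[0,0,0],"jaw":1},
  ],
)

```text
clock: 11.48
tcp_pos: [0.5565, 0.003, 0.2239]
orientation: [-2.034, -2.368, 0.008]
contact_force: [-0.1, -0.9, 0.8]
grip_width: 0.0002
```

```bash
python3 - <<'E'
from h import *
p=plane(S,(190.4,257.2),.049); a=np.radians(-10);d=p[:2]-TRAY[:2]
print("roll in tray",p,d,two(S,(190.4,257.2),D,(240+333/5,140+188/5)))
tooldelta(rw(0,.030,.13),YAW)
E
```

```text
roll in tray [ 0.48612013 -0.38321995  0.049     ] [ 0.00612013 -0.00321995] (array([ 0.48433518, -0.38371989,  0.04858783]), np.float64(0.0026079803472681576))
clk 11.47 tcp [0.5565 0.003  0.2239] q [ 0.39  0.37 -0.63  1.8   0.23  1.06 -0.17] F [-0.14 -0.95  0.81] w 0.0002
dr deg [-0.94 -0.66 -0.12]
delta in levelled tool frame [0.0512 0.0266 0.0939]
delta in current tool frame [0.0501 0.028  0.094 ]
tool x [-0.151  0.988  0.012] y [ 0.988  0.151 -0.016]
```

Emit:
drive_tool(
  commands=[
    {"linear":[0.025,0.014,0],"dr":[-0.9,-0.6,0],"jaw":1},
    {"linear":[0.02,0.012,0],"dr":[0,0,0],"jaw":1},
    {"linear":[0,0,0],"dr":[0,0,0],"jaw":1},
  ],
)

```text
clock: 11.85
tcp_pos: [0.5727, 0.0553, 0.2189]
orientation: [-2.035, -2.382, 0.008]
contact_force: [-0.6, 0.5, -0.0]
grip_width: -0.0001
```

```bash
python3 - <<'E'
from h import *
tooldelta(rw(0,.030,.13),YAW)
w=viewer.calibration("wrist"); im=viewer.grab_frame("wrist"); cv2.imwrite("pics/w9.png",im[:,:,::-1])
for X in (SP,rw(-.1,.025,.1),rw(0,.075,.165),rw(-.1,-.015,.1),rw(-.1,.085,.1)):
    p=w["R"]@np.array(X)+w["t"]; th=np.arctan2(np.hypot(*p[:2]),p[2]); u=p[:2]/np.hypot(*p[:2])*th*w["K"][0,0]+w["K"][:2,2]; print(u.round(1))
E
```

```text
clk 11.85 tcp [0.5727 0.0553 0.2189] q [ 0.29  0.4  -0.63  1.77  0.26  1.06 -0.28] F [-0.55  0.5  -0.03] w -0.0001
dr deg [-0.52 -0.19  0.19]
delta in levelled tool frame [0.002  0.0025 0.0889]
delta in current tool frame [0.0017 0.0033 0.0888]
tool x [-0.156  0.988  0.003] y [ 0.988  0.156 -0.009]
[292.5 332.3]
[168.  206.4]
[283.2 158.7]
[172.7 248.4]
[163.  137.6]
```

View pics/w9.png

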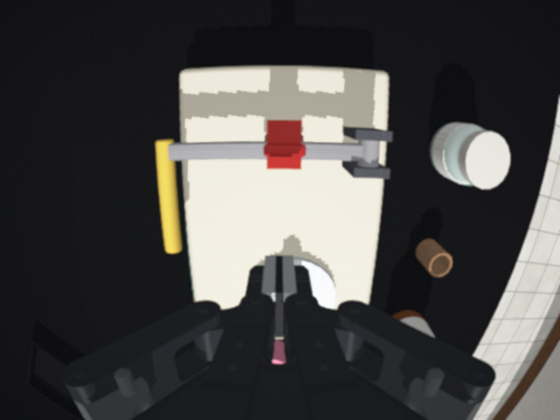

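Emit:
drive_tool(
  commands=[
    {"linear":[0,0.003,0.03],"dr":[-0.5,-0.2,0.2],"jaw":1},
    {"linear":[0,0,0.03],"dr":[0,0,0],"jaw":1},
    {"linear":[0,0,0.02],"dr":[0,0,0],"jaw":1},
    {"linear":[0,0,0],"dr":[0,0,0],"jaw":1},
  ],
)

```text
clock: 12.4
tcp_pos: [0.5726, 0.0468, 0.1339]
orientation: [-2.054, -2.376, 0.012]
contact_force: [0.2, -0.4, 1.6]
grip_width: 0.0002
```

```bash
python3 - <<'E'
from h import *
tooldelta(rw(0,.12,.132),YAW)
E
```

```text
clk 12.4 tcp [0.5726 0.0468 0.1339] q [ 0.26  0.49 -0.59  1.85  0.35  0.9  -0.35] F [ 0.24 -0.37  1.56] w 0.0002
dr deg [-0.39  0.24 -0.48]
delta in levelled tool frame [0.1004 0.0039 0.0019]
delta in current tool frame [0.1004 0.0031 0.0014]
tool x [-0.145  0.989 -0.004] y [ 0.989  0.145 -0.007]
```

Emit:
drive_tool(
  commands=[
    {"linear":[0.015,0.003,0],"dr":[-0.3,0.2,-0.4],"jaw":1},
    {"linear":[0.015,0,0],"dr":[0,0,0],"jaw":1},
    {"linear":[0.012,0,0],"dr":[0,0,0],"jaw":1},
    {"linear":[0.012,0,0],"dr":[0,0,0],"jaw":1},
    {"linear":[0.012,0,0],"dr":[0,0,0],"jaw":1},
  ],
)

```text
clock: 13.02
tcp_pos: [0.5665, 0.1162, 0.1365]
orientation: [2.046, 2.381, 0.002]
contact_force: [0.1, -0.5, 0.9]
grip_width: 0.0003
```

```bash
python3 - <<'E'
from h import *
tooldelta(rw(0,.12,.132),YAW)
im=viewer.grab_frame("side"); cv2.imwrite("pics/s10.png",im[160:290,190:330,::-1].repeat(4,0).repeat(4,1))
E
```

```text
clk 13.03 tcp [0.5665 0.1162 0.1365] q [ 0.15  0.5  -0.6   1.85  0.35  0.9  -0.46] F [ 0.09 -0.55  0.89] w 0.0003
dr deg [ 0.15  0.05 -0.14]
delta in levelled tool frame [ 0.0308 -0.0007  0.0045]
delta in current tool frame [ 0.0308 -0.0007  0.0045]
tool x [-0.151  0.989 -0.001] y [0.989 0.151 0.003]
```

View pics/s10.png

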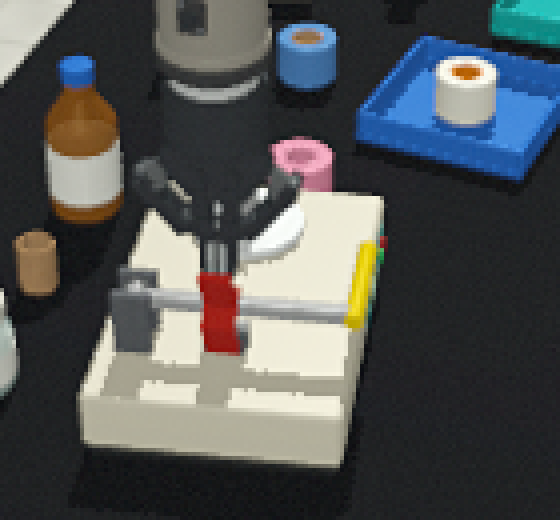

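Emit:
drive_tool(
  commands=[
    {"linear":[0.012,0,0.002],"dr":[0,0,0],"jaw":1},
    {"linear":[0.012,0,0.002],"dr":[0,0,0],"jaw":1},
    {"linear":[0.012,0,0.001],"dr":[0,0,0],"jaw":1},
    {"linear":[0.012,0,0],"dr":[0,0,0],"jaw":1},
    {"linear":[0,0,0],"dr":[0,0,0],"jaw":1},
  ],
)

```text
clock: 13.7
tcp_pos: [0.558, 0.1703, 0.1313]
orientation: [2.043, 2.386, 0.005]
contact_force: [-0.4, -0.8, -0.3]
grip_width: -0.0003
```

```bash
python3 - <<'E'
from h import *
tooldelta(rw(0,.12,.132),YAW)
im=viewer.grab_frame("side"); cv2.imwrite("pics/s11.png",im[160:290,190:330,::-1].repeat(4,0).repeat(4,1))
E
```

```text
clk 13.7 tcp [0.558  0.1703 0.1313] q [ 0.06  0.51 -0.61  1.84  0.36  0.9  -0.56] F [-0.38 -0.78 -0.26] w -0.0003
dr deg [ 0.16 -0.07  0.06]
delta in levelled tool frame [-0.0239 -0.0005 -0.0007]
delta in current tool frame [-0.0239 -0.0005 -0.0008]
tool x [-0.154  0.988  0.001] y [0.988 0.154 0.003]
```

View pics/s11.png

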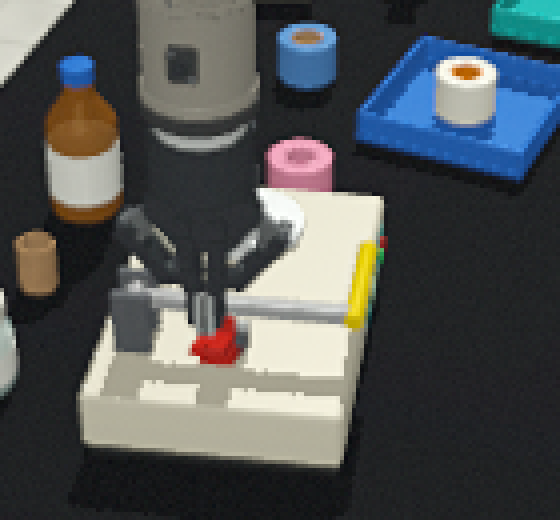

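Emit:
drive_tool(
  commands=[
    {"linear":[0,0,-0.03],"dr":[0,0,0],"jaw":1},
    {"linear":[0,0,-0.04],"dr":[0,0,0],"jaw":0.7},
    {"linear":[-0.03,-0.03,0],"dr":[0,0,0],"jaw":0.4},
    {"linear":[-0.04,-0.04,0],"dr":[0,0,0],"jaw":0.3},
    {"linear":[-0.03,-0.03,0],"dr":[0,0,0],"jaw":0.3},
    {"linear":[0,0,0],"dr":[0,0,0],"jaw":0.3},
  ],
  force=60,
)

```text
clock: 14.5
tcp_pos: [0.4728, 0.0484, 0.2028]
orientation: [2.049, 2.377, 0.001]
contact_force: [1.7, -0.1, -0.1]
grip_width: 0.0599
```

```bash
python3 - <<'E'
from h import *
tooldelta(rw(-.1,.025,.19),YAW)
w=viewer.calibration("wrist"); im=viewer.grab_frame("wrist"); cv2.imwrite("pics/w12.png",im[:,:,::-1])
for X in (rw(-.1,.025,.1),rw(-.1,-.015,.1),rw(-.1,.085,.1)):
    p=w["R"]@np.array(X)+w["t"]; th=np.arctan2(np.hypot(*p[:2]),p[2]); u=p[:2]/np.hypot(*p[:2])*th*w["K"][0,0]+w["K"][:2,2]; print(u.round(1))
im=viewer.grab_frame("side"); cv2.imwrite("pics/s12.png",im[160:290,190:330,::-1].repeat(4,0).repeat(4,1))
E
```

```text
clk 14.5 tcp [0.4728 0.0484 0.2028] q [ 0.35  0.24 -0.66  2.02  0.19  0.94 -0.26] F [ 1.74 -0.06 -0.12] w 0.0599
dr deg [ 0.13  0.1  -0.32]
delta in levelled tool frame [-0.0115  0.0023  0.0128]
delta in current tool frame [-0.0114  0.0023  0.0128]
tool x [-0.147  0.989 -0.002] y [0.989 0.147 0.002]
[280.9 222.1]
[281.1 266.7]
[280.5 146.8]
```

View pics/w12.png

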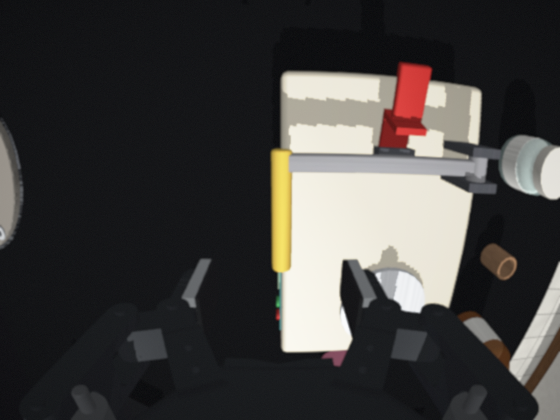

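View pics/s12.png

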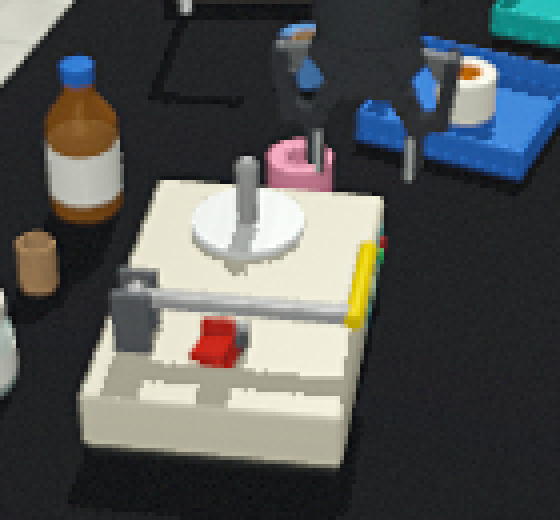

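Catch is open, tab lying over to +y at (410,90). The bar shows from (282,150) to (282,271), within about 4 px of the prediction. Descending over the bar.

Emit:
drive_tool(
  commands=[
    {"linear":[-0.012,0.003,0.03],"dr":[0.1,0.1,-0.3],"jaw":0.3},
    {"linear":[0,0,0.03],"dr":[0,0,0],"jaw":0.3},
    {"linear":[0,0,0.03],"dr":[0,0,0],"jaw":0.3},
    {"linear":[0,0,0.01],"dr":[0,0,0],"jaw":0.3},
    {"linear":[0,0,0],"dr":[0,0,0],"jaw":0.3},
  ],
)

```text
clock: 15.22
tcp_pos: [0.4865, 0.047, 0.1024]
orientation: [2.031, 2.394, 0.019]
contact_force: [-0.3, -0.3, -0.1]
grip_width: 0.0596
```

```bash
python3 - <<'E'
from h import *
tooldelta(rw(-.1,.025,.081),YAW)
E
```

```text
clk 15.22 tcp [0.4865 0.047  0.1024] q [ 0.28  0.41 -0.6   2.08  0.34  0.73 -0.37] F [-0.25 -0.29 -0.14] w 0.0596
dr deg [ 0.61 -0.36  0.56]
delta in levelled tool frame [-0.008  -0.011   0.0214]
delta in current tool frame [-0.008  -0.0113  0.0213]
tool x [-0.163  0.987  0.006] y [0.987 0.163 0.011]
```

Emit:
drive_tool(
  commands=[
    {"linear":[-0.008,-0.011,0.01],"dr":[0.6,-0.3,0.5],"jaw":0.3},
    {"linear":[0,0,0.01],"dr":[0,0,0],"jaw":0.3},
    {"linear":[0,0,0],"dr":[0,0,0],"jaw":0.3},
  ],
)

```text
clock: 15.6
tcp_pos: [0.478, 0.0371, 0.0828]
orientation: [2.043, 2.384, 0.004]
contact_force: [-0.6, 0.0, -0.1]
grip_width: 0.0602
```

```bash
python3 - <<'E'
from h import *
tooldelta(rw(-.1,.025,.081),YAW)
cv2.imwrite("pics/w13.png",viewer.grab_frame("wrist")[:,:,::-1])
E
```

```text
clk 15.6 tcp [0.478  0.0371 0.0828] q [ 0.27  0.43 -0.58  2.11  0.36  0.69 -0.39] F [-0.55  0.   -0.14] w 0.0602
dr deg [ 0.16 -0.01  0.02]
delta in levelled tool frame [ 0.0004 -0.0011  0.0018]
delta in current tool frame [ 0.0004 -0.0011  0.0018]
tool x [-0.153  0.988  0.   ] y [0.988 0.153 0.003]
```

View pics/w13.png

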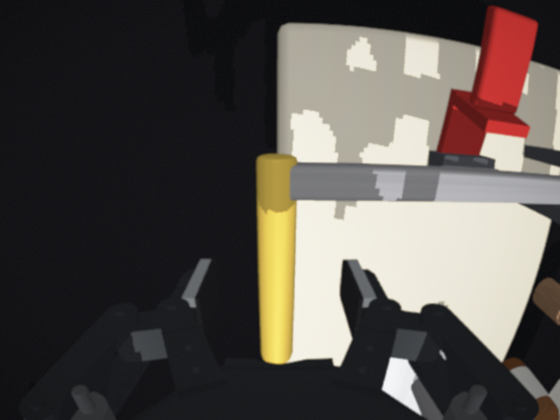

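The bar (277,260) lies centred between the pads. Closing.

Emit:
drive_tool(
  commands=[
    {"linear":[0,0,0.001],"dr":[0,0,0],"jaw":0.6},
    {"linear":[0,0,0],"dr":[0,0,0],"jaw":0.9},
    {"linear":[0,0,0],"dr":[0,0,0],"jaw":1},
    {"linear":[0,0,0],"dr":[0,0,0],"jaw":1},
    {"linear":[0,0,0],"dr":[0,0,0],"jaw":1},
  ],
  force=60,
)

```text
clock: 16.27
tcp_pos: [0.4771, 0.0369, 0.0828]
orientation: [2.044, 2.384, 0.001]
contact_force: [-0.8, 0.1, 1.9]
grip_width: 0.0141
```

Emit:
drive_tool(
  commands=[
    {"linear":[0,0,-0.01],"dr":[0,0,0],"jaw":1},
    {"linear":[0,0.001,-0.01],"dr":[0,0,0],"jaw":1},
    {"linear":[0,0.001,-0.01],"dr":[0,0,0],"jaw":1},
    {"linear":[0,0,0],"dr":[0,0,0],"jaw":1},
  ],
)

```text
clock: 16.77
tcp_pos: [0.4796, 0.0374, 0.1143]
orientation: [2.044, 2.384, 0.003]
contact_force: [1.9, 0.6, -6.8]
grip_width: 0.0139
```

```bash
python3 - <<'E'
from h import *
tooldelta(rw(-.1,.025,.083),YAW)
im=viewer.grab_frame("side"); cv2.imwrite("pics/s14.png",im[160:290,190:330,::-1].repeat(4,0).repeat(4,1))
E
```

```text
clk 16.77 tcp [0.4796 0.0374 0.1143] q [ 0.3   0.38 -0.61  2.08  0.31  0.76 -0.35] F [ 1.85  0.65 -6.79] w 0.0139
dr deg [ 0.12 -0.01 -0.  ]
delta in levelled tool frame [ 0.0005 -0.0027  0.0313]
delta in current tool frame [ 0.0005 -0.0028  0.0313]
tool x [-0.153  0.988  0.   ] y [0.988 0.153 0.002]
```

View pics/s14.png

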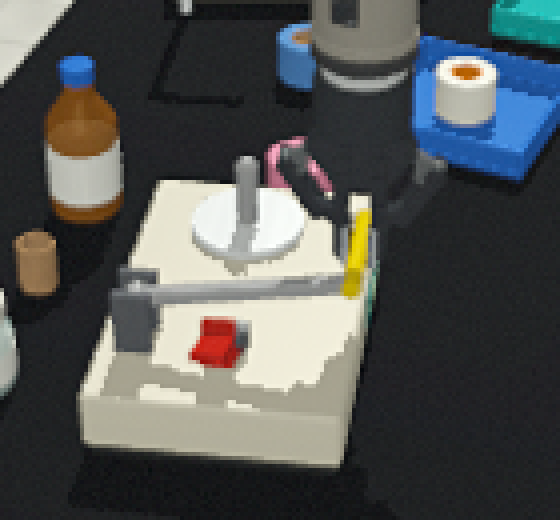

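The lever rises with the gripper and the catch stays open. Continuing along the arc.

Emit:
drive_tool(
  commands=[
    {"linear":[0,0.002,-0.01],"dr":[0,0,0],"jaw":1},
    {"linear":[0,0.003,-0.01],"dr":[0,0,0],"jaw":1},
    {"linear":[0,0.003,-0.01],"dr":[0,0,0],"jaw":1},
    {"linear":[0,0,0],"dr":[0,0,0],"jaw":1},
  ],
)

```text
clock: 17.32
tcp_pos: [0.4874, 0.0386, 0.1451]
orientation: [-2.044, -2.385, -0.002]
contact_force: [3.8, 1.6, -11.9]
grip_width: 0.014
```

```bash
python3 - <<'E'
from h import *
tooldelta(rw(-.1,.025,.083),YAW)
E
```

```text
clk 17.32 tcp [0.4874 0.0386 0.1451] q [ 0.32  0.35 -0.63  2.04  0.27  0.83 -0.31] F [  3.82   1.64 -11.88] w 0.014
dr deg [ 0.05 -0.05  0.02]
delta in levelled tool frame [ 0.0004 -0.0107  0.0621]
delta in current tool frame [ 0.0004 -0.0107  0.0621]
tool x [-0.153  0.988  0.001] y [0.988 0.153 0.001]
```

Emit:
drive_tool(
  commands=[
    {"linear":[0,0.004,-0.008],"dr":[0,0,0],"jaw":1},
    {"linear":[0,0.004,-0.007],"dr":[0,0,0],"jaw":1},
    {"linear":[0,0,0],"dr":[0,0,0],"jaw":1},
  ],
)

```text
clock: 17.7
tcp_pos: [0.4933, 0.0395, 0.1601]
orientation: [-2.042, -2.383, 0.005]
contact_force: [0.5, 0.2, -6.7]
grip_width: 0.0139
```

```bash
python3 - <<'E'
from h import *
tooldelta(rw(-.1,.025,.083),YAW)
im=viewer.grab_frame("side"); cv2.imwrite("pics/s15.png",im[160:290,190:330,::-1].repeat(4,0).repeat(4,1))
cv2.imwrite("pics/w15.png",viewer.grab_frame("wrist")[:,:,::-1])
E
```

```text
clk 17.7 tcp [0.4933 0.0395 0.1601] q [ 0.33  0.34 -0.63  2.01  0.26  0.87 -0.29] F [ 0.54  0.15 -6.66] w 0.0139
dr deg [-0.25 -0.03  0.03]
delta in levelled tool frame [ 0.0005 -0.0166  0.0771]
delta in current tool frame [ 0.0005 -0.0163  0.0771]
tool x [-0.154  0.988  0.   ] y [ 0.988  0.154 -0.004]
```

View pics/s15.png

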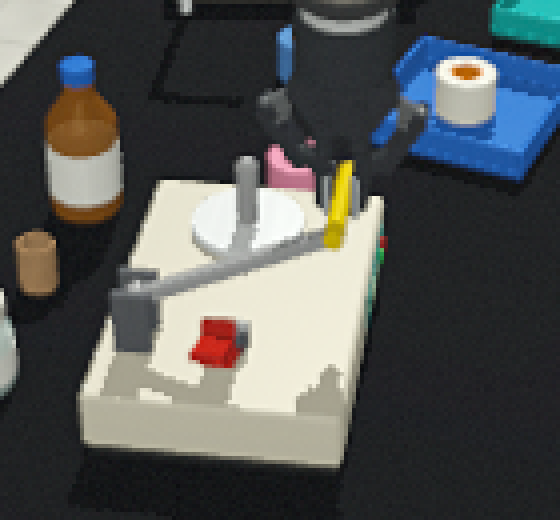

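View pics/w15.png

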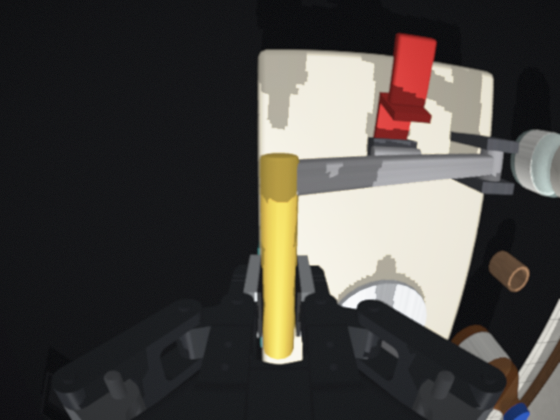

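Emit:
drive_tool(
  commands=[
    {"linear":[0,0.002,-0.003],"dr":[0,0,0],"jaw":1},
    {"linear":[0,0,0],"dr":[0,0,0],"jaw":1},
    {"linear":[0,0,0],"dr":[0,0,0],"jaw":1},
  ],
)

```text
clock: 18.18
tcp_pos: [0.4945, 0.0396, 0.1625]
orientation: [-2.041, -2.383, 0.007]
contact_force: [-1.8, 0.4, -6.9]
grip_width: 0.014
```

```bash
python3 - <<'E'
from h import *
tooldelta(rw(-.1,.025,.083),YAW)
for n in ("side","scene"):
    im=viewer.grab_frame(n); cv2.imwrite(f"pics/{n}16.png",im[:,:,::-1])
im=cv2.imread("pics/scene16.png"); cv2.imwrite("pics/scene16c.png",cv2.resize(im[150:310,140:420],None,fx=2.8,fy=2.8,interpolation=cv2.INTER_CUBIC))
im=cv2.imread("pics/side16.png"); cv2.imwrite("pics/side16c.png",cv2.resize(im[160:260,200:320],None,fx=6,fy=6,interpolation=cv2.INTER_CUBIC))
E
```

```text
clk 18.18 tcp [0.4945 0.0396 0.1625] q [ 0.33  0.34 -0.63  2.01  0.26  0.88 -0.29] F [-1.83  0.36 -6.91] w 0.014
dr deg [-0.34 -0.02  0.04]
delta in levelled tool frame [ 0.0005 -0.0178  0.0795]
delta in current tool frame [ 0.0005 -0.0173  0.0796]
tool x [-0.154  0.988  0.   ] y [ 0.988  0.154 -0.006]
```

View pics/scene16c.png

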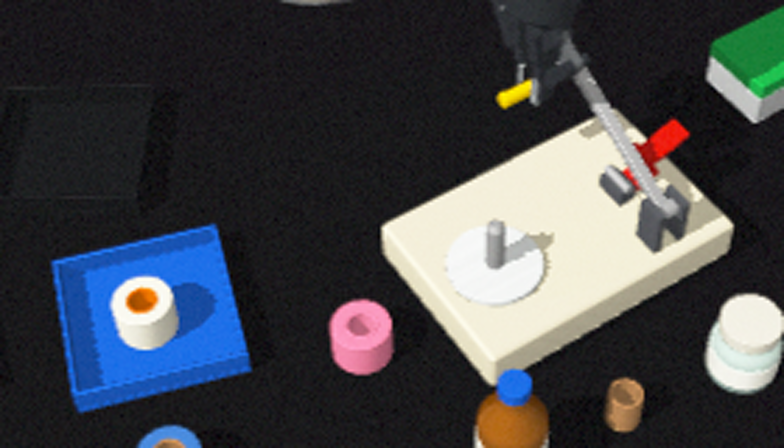

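View pics/side16c.png

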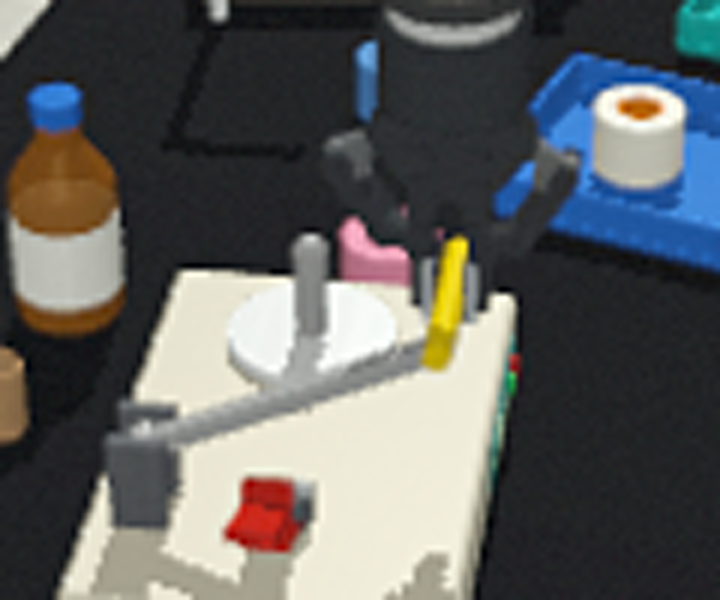

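```bash
python3 - <<'E'
from h import *
print(two(S,(140+503/2.8,150+99/2.8),D,(200+456/6,160+245/6)))
for th in (0,.35,.42,.48,.5):
    X=rw(.07-.17*np.cos(th),-.015,.1+.17*np.sin(th)); Y=rw(.07-.17*np.cos(th),.085,.1+.17*np.sin(th))
    print(th,X.round(3),((proj(S,X)-[140,150])*2.8).round(0),((proj(D,X)-[200,160])*6).round(0),"+y",((proj(D,Y)-[200,160])*6).round(0))
E
```

```text
(array([0.50253101, 0.00170679, 0.17843974]), np.float64(0.0008614385778781122))
0 [ 0.483 -0.002  0.1  ] [489. 140.] [491. 370.] +y [469. 486.]
0.35 [ 0.493 -0.001  0.158] [496. 107.] [473. 278.] +y [450. 391.]
0.42 [0.498 0.    0.169] [499. 102.] [465. 260.] +y [441. 372.]
0.48 [0.502 0.001 0.179] [502.  99.] [457. 245.] +y [433. 356.]
0.5 [0.504 0.001 0.182] [503.  97.] [454. 240.] +y [429. 350.]
```

The bar's end triangulates to z 0.178, so the lever is at about 0.48 rad. The catch is open and the roll is flat in the blue tray. Handing in.

```bash
python3 - <<'E'
from h import *
from bench import job
print(job.hand_in()); o=monitor.get_obs(); print(o["clock"],o["tcp_pos"],o["contact_force"],o["grip_width"])
E
```

```text
the job is handed in; nothing more can be done
None
the job is handed in; nothing more can be done
```

I set the off-white roll flat in the blue tray and let go, tipped the red catch open, then pulled the brake lever up. I handed in at about 18.3 s, still gripping the yellow bar at 60 N; no verdict is reported.

Last checks:
- **Roll:** it lies about 6 mm from the tray's centre. Its top measured 48.6 mm above the bench, so its underside is on the tray floor.
- **Catch:** the side and wrist views show it lying over on its open side. I did not measure its angle.
- **Lever:** the bar's end triangulated to z = 178 mm, about 0.48 rad and just short of the 0.5 stop. The gripper's own rise of about 79.5 mm agrees, and there was about 7 N downward force on the tool.
- **Bystanders:** the pink roll, bottle, jar and empty core look unmoved. Only part of the spare roll and tip box showed in the last crops, and I did not recheck the beaker.

One thing went rougher than planned: a probing push to confirm the roll was on the floor briefly raised the wrist force to about 62 N (limit 120 N). I eased off before releasing. The fingers were the only part touching then, so I do not expect it to count against the 40 N limit on the arm and gripper body.

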